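# Load the specimen tray and couple the load cell

## Task

Get the test rig ready: first set every loose specimen upright on the tray, the round ones inside the round outlines and the square ones squarely inside the square outlines, one to an outline. Then lower the load-cell coupler gently, lever up, so that its socket sits fully over the rig's ball and its foot stands flat between the guide cheeks, press its latch lever right down, and only then press the start button. Leave the jar and mug alone.

Things in the scene. Friction and masses are not known exactly. Their poses are not given: they have to be found in the camera images.
- rig: fixed test-rig base: aluminium plate 240 (x) x 120 (y) x 12 mm thick; origin at the centre of its underside, on the bench. On it: the ball stud at x = -80 mm; two guide cheeks 60 long (x = -5 to 55 mm), 16 mm high over the plate, with a clear gap of 42 mm between them (y = -21 to 21); the start button at x = 94 mm. Stands at a slight yaw.
- ball (a point): centre of the steel ball (40 mm diameter) on the rig's ball stud, 42 mm above the plate's top (54 mm above the bench); the neck below it is 18 mm in diameter. Axes as the rig's.
- coupler: loose load-cell coupler, 0.5 kg, 174 mm long. Origin: underside centre of its foot block, on which it stands level by itself. Aluminium foot block 84 (x) x 30 (y) x 56 mm high, to be gripped across its 30 mm; from its -x end two side plates lead to a dark ball socket (53 mm outside diameter, 71 mm high at the top) whose axis is at x = -105 mm. On the rig the foot block stands flat on the plate between the guide cheeks, socket over the ball, with +x the way of the rig's +x.
- coupler_grip (a point): centre of the coupler's foot block (28 mm above its underside, half-way up). Axes as the coupler's: x from socket to foot block, z up.
- socket (a point): point in the socket where the ball's centre lies when seated: 105 mm towards -x of the foot block's centre, 42 mm above the coupler's underside. The socket is a cup open below, 45 mm inside diameter, its rim 37 mm above the coupler's underside, its inner top 63.5 mm above it.
- latch (a joint): latch lever of the coupler, rad: 0 = raised (open), 0.5 = pressed right down (latched, its tongue under the ball). Stiff hinge of about 0.08 N m, stays where it is left. If it is down before the socket is over the ball, the tongue blocks the ball. The hinge is at x = -69 mm, 66 mm above the coupler's underside.
- latch_pad (a point): top of the black press pad (16 x 18 mm) at the lever's end. In the coupler's frame about x = -33 mm and 91 mm high when raised, x = -25 mm and 70.5 mm high when pressed right down; about 2 to 3 N push it. The raised lever lies over the front part of the foot block.
- start (a joint): start button of the rig, m: 0 = out, 0.006 = fully pressed; sprung, 5 N fully down, comes back out.
- start_top (a point): centre of the top of the start button (26 mm diameter), near the rig plate's +x end.
- tray: fixed flat specimen tray 220 (x) x 150 (y) mm; floor 5 mm above the bench, lip 3 mm higher and 4 mm wide round the edge; origin at the centre of its underside. Two rows of three outlines along x, 70 mm apart: round outlines in the row at y = +35 mm, square outlines in the row at y = -35 mm.
- ring0 (a point): centre, on the tray floor, of round outline 0 (about 38 mm across inside)
- square0 (a point): centre, on the tray floor, of square outline 0 (about 38 mm wide inside, sides along the tray's x and y)
- ring1 (a point): centre, on the tray floor, of round outline 1 (about 38 mm across inside)
- square1 (a point): centre, on the tray floor, of square outline 1 (about 38 mm wide inside, sides along the tray's x and y)
- ring2 (a point): centre, on the tray floor, of round outline 2 (about 38 mm across inside)
- square2 (a point): centre, on the tray floor, of square outline 2 (about 38 mm wide inside, sides along the tray's x and y)
- disc0_center (a point): centre of an aluminium round specimen, 32 mm diameter, 22 mm high, 50 g, loose on the bench, upright; may be absent
- block0_center (a point): centre of an aluminium square specimen, 32 x 32 mm, 22 mm high, 60 g, loose on the bench, at any yaw; its x and y axes are square to its sides; may be absent
- disc1_center (a point): centre of an aluminium round specimen, 32 mm diameter, 22 mm high, 50 g, loose on the bench, upright; may be absent
- block1_center (a point): centre of an aluminium square specimen, 32 x 32 mm, 22 mm high, 60 g, loose on the bench, at any yaw; its x and y axes are square to its sides; may be absent
- disc2_center (a point): centre of an aluminium round specimen, 32 mm diameter, 22 mm high, 50 g, loose on the bench, upright; may be absent
- block2_center (a point): centre of an aluminium square specimen, 32 x 32 mm, 22 mm high, 60 g, loose on the bench, at any yaw; its x and y axes are square to its sides; may be absent
- jar: bystander: white jar, 52 mm diameter, 60 mm high; origin under its centre. Leave alone.
- mug: bystander: white mug, 76 mm diameter, 85 mm high; origin under its centre. Leave alone.
There are look-alikes about, which are no part of the job. What is shaped like the part that bears block0_center but orange is not meant. Leave any yellow look-alike of the part that bears disc2_center alone.

How it is judged:
On the way, in this order (a step that is already met when the one before it is completed fails the run):
1. every specimen stands in an outline of its own shape on the tray ((horizontal distance between disc0_center and ring0 below 0.007 m or horizontal distance between disc0_center and ring1 below 0.007 m or horizontal distance between disc0_center and ring2 below 0.007 m) and z of disc0_center in the frame of tray between 0.012 and 0.02 m and angle between each of disc0_center, disc1_center, disc2_center, block0_center, block1_center, block2_center's own z axis and vertical below 0.1 rad and (horizontal distance between disc1_center and ring0 below 0.007 m or horizontal distance between disc1_center and ring1 below 0.007 m or horizontal distance between disc1_center and ring2 below 0.007 m) and z of disc1_center in the frame of tray between 0.012 and 0.02 m and (horizontal distance between disc2_center and ring0 below 0.007 m or horizontal distance between disc2_center and ring1 below 0.007 m or horizontal distance between disc2_center and ring2 below 0.007 m) and z of disc2_center in the frame of tray between 0.012 and 0.02 m and (horizontal distance between block0_center and square0 below 0.007 m or horizontal distance between block0_center and square1 below 0.007 m or horizontal distance between block0_center and square2 below 0.007 m) and z of block0_center in the frame of tray between 0.012 and 0.02 m and (angle between the x axis of block0_center and the x axis of tray, either way round below 0.18 rad or angle between the x axis of block0_center and the y axis of tray, either way round below 0.18 rad) and (horizontal distance between block1_center and square0 below 0.007 m or horizontal distance between block1_center and square1 below 0.007 m or horizontal distance between block1_center and square2 below 0.007 m) and z of block1_center in the frame of tray between 0.012 and 0.02 m and (angle between the x axis of block1_center and the x axis of tray, either way round below 0.18 rad or angle between the x axis of block1_center and the y axis of tray, either way round below 0.18 rad) and (horizontal distance between block2_center and square0 below 0.007 m or horizontal distance between block2_center and square1 below 0.007 m or horizontal distance between block2_center and square2 below 0.007 m) and z of block2_center in the frame of tray between 0.012 and 0.02 m and (angle between the x axis of block2_center and the x axis of tray, either way round below 0.18 rad or angle between the x axis of block2_center and the y axis of tray, either way round below 0.18 rad)), for 0.2 s.
2. the socket sits fully over the ball with the lever still up (horizontal distance between socket and ball below 0.005 m and distance between socket and ball below 0.0065 m and angle between coupler_grip's own z axis and vertical below 0.06 rad and angle between the x axis of coupler_grip and the x axis of rig, either way round below 0.2 rad and x of coupler_grip in the frame of rig above 0 m and value of joint latch below 0.25 rad), for 0.2 s.
3. the latch lever is pressed right down with the socket on the ball (horizontal distance between socket and ball below 0.005 m and distance between socket and ball below 0.0065 m and angle between coupler_grip's own z axis and vertical below 0.06 rad and angle between the x axis of coupler_grip and the x axis of rig, either way round below 0.2 rad and x of coupler_grip in the frame of rig above 0 m and value of joint latch above 0.44 rad), for 0.2 s.
4. the start button is pressed (all of step 3 and value of joint start above 0.004 m), for 0.05 s.
At the end, for the whole second after the job is handed in: every specimen present stands upright on the tray within 7 mm of the centre of an outline of its shape (squares within 0.18 rad); socket within 5 mm of the ball, coupler level and within 0.2 rad of the rig's line, lever at 0.44 rad or more, start button out again (all of step 1 and all of step 3 and value of joint start below 0.002 m); the robot touches nothing.
It fails at once if the jar or mug is moved by more than 30 mm (distance of any of jar, mug from where it was at the start of the episode above 0.03 m).
It fails at once if the start button is pressed before the coupler is latched (value of joint start above 0.004 m and value of joint latch below 0.4 rad).
It fails at once if the coupler is dropped onto the ball (distance between socket and ball below 0.045 m and horizontal distance between socket and ball below 0.02 m and linear speed of coupler above 0.45 m/s).
Of disc0, disc1, disc2, block0, block1, block2 only 4 to 6 are there at a start; the rules pass over those that are not, and their reading is None.
At some moment in a run one of disc0, disc1, disc2, block0, block1, block2 may be knocked a few centimetres aside while the robot is not near it.
It also fails if it takes over 210 s, if anything falls off the work surface, if the arm or the gripper's body presses on something with over 40 N, if the wrist force passes 120 N, or if a joint passes its speed limit or range.

## Robot

A 7-joint arm with a two-finger parallel gripper is mounted at the origin on the work surface. World frame = base frame: x ahead of the robot, y to its left, z up, the work surface at z = 0. Lengths are in m, angles in rad, forces in N, time in s.
With the tool pointing down it reaches from about 0.4 to 0.85 m from the base axis. Payload 10.4 kg.
Tool frame: the origin (TCP) lies at the very end of the fingers, on their centre line; the grasp point (between the pads) lies 19 mm behind it (manip.pinch_z is the distance from the TCP to the grasp point, in m); z points along the fingers, y is the line along which they close (so a half turn about z gives the same grasp; the last joint's range is limited). The gripper opens to 85 mm and grips with 20 to 120 N. Pads are 22 mm wide; open, the fingers measure 114 mm over their backs; the gripper's body (76 mm by 85 mm) begins 54 mm behind the grasp point. The pads swing forward as they close: fully open they stand 13 mm farther back than shut.
Start: joints at [-1.213, 0.332, -0.065, 1.46, 0.022, 1.35, -0.088], TCP at [0.232, 0.58, 0.231] pointing down, gripper open.
Joint ranges: [-2.6, 2.6], [-0.5, 2.12], [-1.47, 1.34], [0.16, 2.42], [-1.27, 4.41], [0.06, 2.06], [-2.6, 2.6]. Speed limits (rad/s): [2.22, 2.22, 2.79, 2.79, 3.14, 3.14, 3.14].

## Interface

Orientations are given as a unit quaternion [x, y, z, w].
In Python, from workcell import manip gives the robot as it stands. The module is installed in compiled form; this text tells all that it offers.
- The arm moves only by the shell command python3 -m creep 'ROWS' [OPENING] [FORCE]. ROWS is a JSON object of lists of equal length, an entry for each row: "slide": the shift along the tool's x, y, z in m, a list of three; "twist": the turn about the tool's z in degrees. A call has 1 to 8 rows; each row shifts and turns the commanded pose from where the row before left it, along the tool's axes as they then stand; what a row does not reach is not made up. A row lasts 1/8 s, in which the tool goes at most 62.5 mm and 10.7 degrees, less where a joint would pass 70% of its speed; a pose out of reach is approached as far as the arm can. A call with a gripper value outside its range is refused whole. OPENING is the opening in per cent of the stroke, from 0 (shut) to 100 (fully open), set as the call begins (- or left out, the last holds). The fingers move at their own pace and stop on an object; FORCE is the grip in N (left out, the last holds). Time passes only in rows, so rows that do not move let the fingers close. It gives the time, the measured TCP pose, the force, the opening and the grip force at its end, in the units of the state.
- manip.get_obs(): the state, without advancing time (a new reading comes with each control period).
- manip.camera(name): name is "scene" or "top"; returns (picture, depth): 400x640x3 uint8, blue, green, red; 400x640 float32, m along the optical axis (not along the pixel's ray), 0 where there is no reading.
- manip.camera_params(name): a dict with "intrinsics" (3x3 intrinsics, pixels), "R" (3x3) and "t" (3): a world point X has camera coordinates R X + t. Camera axes: x right, y down, z forward; pixel columns grow to the right and rows downward; lengths in m; the calibration is good to about 2 mm. A picture is of the moment at which its call begins. camera_params takes no time and is no camera call.
- manip.hand_in(): hands the job in; it is judged then, once.
The state is a dict: "clock": time; "joint_pos": joint angles; "joint_velocities": joint speeds; "tau": joint torques, N m; "position": TCP position; "ee_rot": TCP orientation; "ft_force": force on the tool from outside, world axes, zero at the start; "torque": the same for the moment, N m; "grip_width": opening from 0.0 (shut) to 1.0 (fully open); "grasp_force": force on a finger pad.
Only numpy, scipy, OpenCV 4.12 (cv2) and the standard library are available. Lean on these libraries where they do the work, as an engineer would, in place of code of your own. Each camera call takes 0.05 s, during which the arm holds its last target. There are 200 camera calls.

## Working session

There is one attempt and no reset: what is moved stays moved. The work goes in short steps, Python scripts to look and compute and a shell command to move; the robot and the scene stay as the last step left them, time stands still between calls to the robot, and variables do not carry over. Pictures are saved under pics/ and viewed, at most 14 in all, crops included, and the job is handed in when it is done.

```bash
mkdir -p pics; cat > h.py <<'E'
import numpy as np, cv2
from workcell import manip
def snap(n,save=None):
    im,d=manip.camera(n); p=manip.camera_params(n)
    if save: cv2.imwrite('pics/'+save,im)
    return im,d,p
def world(d,p):
    K=np.array(p['intrinsics']);R=np.array(p['R']);t=np.array(p['t'])
    v,u=np.mgrid[:d.shape[0],:d.shape[1]]
    c=np.stack([(u-K[0,2])/K[0,0]*d,(v-K[1,2])/K[1,1]*d,d],-1)
    return (c-t)@R
def proj(X,p):
    c=np.array(p['R'])@np.array(X)+np.array(p['t']);q=np.array(p['intrinsics'])@c;return q[:2]/q[2]
E
python3 - <<'E'
from h import *
for n in('top','scene'):
    im,d,p=snap(n,n+'0.png'); np.savez(n+'0.npz',im=im,d=d)
    print(n,np.array(p['R']).round(3).tolist(),np.array(p['t']).round(3),np.array(p['intrinsics']).tolist())
o=manip.get_obs();print(o,manip.pinch_z)
E
```

```text
top [[-0.019, -1.0, -0.012], [-0.982, 0.021, -0.19], [0.19, 0.008, -0.982]] [0.082 0.533 1.443] [[497.3072298031801, 0.0, 317.25232676486735], [0.0, 497.3072298031801, 199.0335186439124], [0.0, 0.0, 1.0]]
scene [[0.834, 0.551, -0.007], [0.328, -0.507, -0.797], [-0.443, 0.663, -0.603]] [-0.499 -0.094  1.6  ] [[501.4155197917274, 0.0, 320.0038453744523], [0.0, 501.4155197917274, 199.47083898546967], [0.0, 0.0, 1.0]]
{'clock': 0.1, 'joint_pos': array([-1.21263642,  0.33282958, -0.06465925,  1.46086144,  0.02160462,
        1.34989904, -0.08848961]), 'joint_velocities': array([-0.00102246, -0.00159358, -0.00107557, -0.00049826, -0.00063305,
       -0.00110915,  0.00068052]), 'tau': array([ 9.45159445e-04, -6.26745415e+01,  4.88645816e-02, -3.92435753e+01,
        1.63261191e-02,  6.86967687e-03,  1.16736462e-05]), 'position': array([0.23216793, 0.57991486, 0.23058038]), 'ee_rot': array([ 1.89235793e-01,  9.81931459e-01, -6.45462011e-04, -8.55192656e-05]), 'ft_force': array([-0.14091542,  0.36553923,  0.44210089]), 'torque': array([-0.04101398,  0.00395209,  0.02387065]), 'grasp_force': 0.0, 'grip_width': 0.9973538042978651} 0.0187
```

View pics/top0.png

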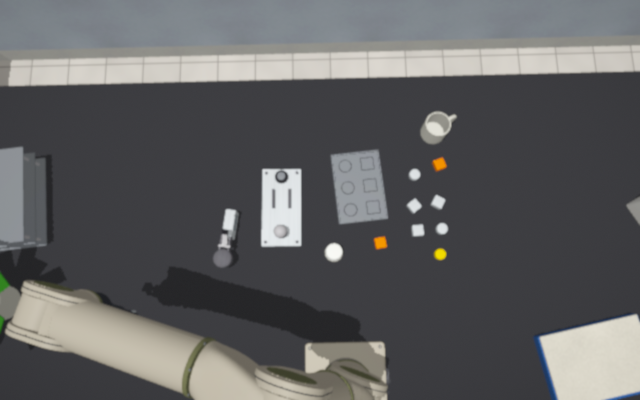

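View pics/scene0.png

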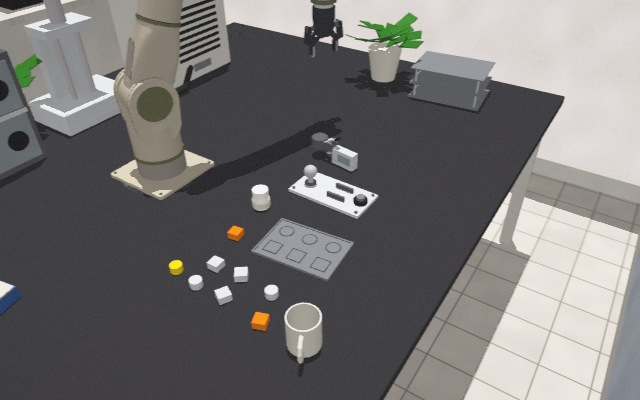

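```bash
python3 - <<'E'
from h import *
z=np.load('top0.npz');im=z['im']
cv2.imwrite('pics/c1.png',cv2.resize(im[140:275,325:460],None,fx=4.4,fy=4.4,interpolation=cv2.INTER_CUBIC))
cv2.imwrite('pics/c2.png',cv2.resize(im[145:275,200:345],None,fx=4.4,fy=4.4,interpolation=cv2.INTER_CUBIC))
W=world(z['d'],manip.camera_params('top'))
for n,(u,v) in dict(d0=(414,174),d1=(442,228),b0=(414,206),b1=(438,202),b2=(418,230),o1=(440,164),o2=(380,242),jar=(334,252),mug=(435,130),tray=(359,187),rig=(281,215),ball=(281,231),foot=(230,220),sock=(222,258),btn=(281,176),bench=(400,190)).items(): print(n,im[v,u],np.median(W[v-1:v+2,u-1:u+2].reshape(-1,3),0).round(4))
E
```

```text
d0 [227 225 221] [ 0.6117 -0.2295  0.0213]
d1 [228 227 222] [ 0.443  -0.3043  0.0207]
b0 [226 225 220] [ 0.5121 -0.2239  0.0215]
b1 [225 223 219] [ 0.5228 -0.2971  0.0217]
b2 [227 225 221] [ 0.4383 -0.2318  0.0213]
o1 [  0 147 243] [ 0.6419 -0.3108  0.0239]
o2 [  0 151 245] [ 0.4045 -0.1155  0.0206]
jar [244 248 248] [0.3737 0.0247 0.0599]
mug [216 224 226] [ 0.7594 -0.3074  0.0035]
tray [161 156 152] [ 0.5794 -0.0593  0.0023]
rig [234 232 228] [0.4944 0.1834 0.0122]
ball [202 200 202] [0.4375 0.1787 0.0724]
foot [228 226 222] [0.4752 0.3312 0.0566]
sock [125 120 120] [0.3623 0.351  0.0694]
btn [162 158 154] [0.6127 0.1809 0.0329]
bench [66 63 62] [ 5.676e-01 -1.862e-01  1.000e-04]
```

View pics/c1.png

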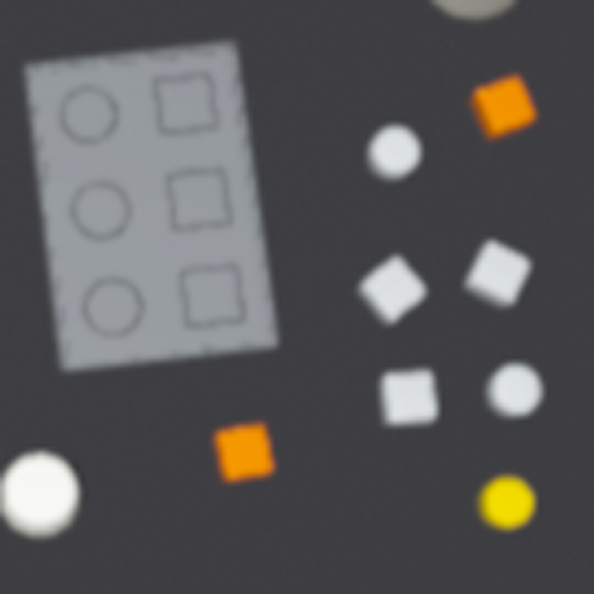

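View pics/c2.png

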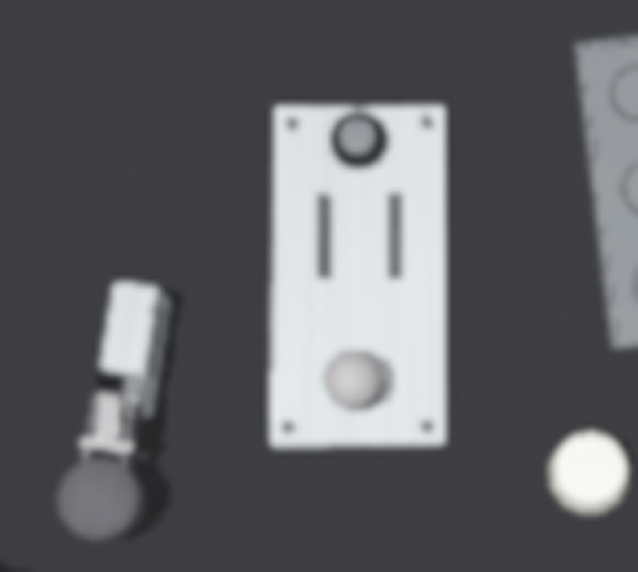

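Candidates (top view): for the specimens, white discs (414,174) and (442,228), white blocks (414,206), (438,202) and (418,230). Look-alikes are orange (440,164) and (380,242), yellow (440,254) and the jar (334,252). I choose the five white ones, which the crop confirms. The coupler's socket is at (222,258) and its foot at (230,220), with the rig at (281,207) and the tray at (359,187).

```bash
cat >> h.py <<'E'
from scipy.optimize import minimize
def box(x0,x1,y0,y1,z0,z1): return np.array([[x,y,z] for x in(x0,x1) for y in(y0,y1) for z in(z0,z1)])
def cyl(x,y,r,z0,z1):
    a=np.linspace(0,2*np.pi,32,endpoint=False); return np.array([[x+r*np.cos(t),y+r*np.sin(t),z] for t in a for z in(z0,z1)])
def sph(x,y,z,r): return np.concatenate([cyl(x,y,r*np.cos(b),z+r*np.sin(b),z+r*np.sin(b)) for b in np.linspace(-1.5,1.5,13)])
MOD=dict(block=[box(-.016,.016,-.016,.016,0,.022)],disc=[cyl(0,0,.016,0,.022)],
 tray=[box(-.11,.11,-.075,.075,0,.008)],
 rig=[box(-.12,.12,-.06,.06,0,.012),sph(-.08,0,.054,.02),cyl(-.08,0,.009,.012,.04),cyl(.094,0,.013,.012,.033)],
 coupler=[box(-.042,.042,-.015,.015,0,.056),cyl(-.105,0,.0265,.037,.071),box(-.09,-.04,-.012,.012,.03,.06)])
S=4
def obs(im,p,m,thr):
    g=im.max(2) if im.ndim==3 else im
    c=proj([m[0],m[1],.015],p); return c,g
def masks(model,q,p,c,h):
    R=np.array([[np.cos(q[2]),-np.sin(q[2]),0],[np.sin(q[2]),np.cos(q[2]),0],[0,0,1]])
    M=np.zeros((2*h*S,2*h*S),np.uint8)
    K=np.array(p['intrinsics'])
    for P in MOD[model]:
        X=(P@R.T+[q[0],q[1],q[3] if len(q)>3 else 0])@np.array(p['R']).T+np.array(p['t'])
        u=(X@K.T);u=u[:,:2]/u[:,2:]
        u=(u-c+h+.5)*S-.5
        cv2.fillConvexPoly(M,cv2.convexHull((u*16).round().astype(np.int32)),255,shift=4)
    return cv2.resize(M,(2*h,2*h),interpolation=cv2.INTER_AREA)/255.
def fit(model,q0,views,h,lo,hi,z0=None):
    """views: (im,p). soft coverage (v-lo)/(hi-lo)"""
    pr=[]
    for im,p in views:
        c=np.round(proj([q0[0],q0[1],.015],p)).astype(int)
        g=im[c[1]-h:c[1]+h,c[0]-h:c[0]+h].max(2).astype(float)
        a=np.clip((g-lo)/(hi-lo),0,1)
        b=(a>.5).astype(np.uint8);n,L,st,ce=cv2.connectedComponentsWithStats(b)
        M=masks(model,q0,p,c,h)>.5
        keep=[i for i in range(1,n) if (M&(L==i)).sum()>.35*st[i,4]]
        k=np.isin(L,keep).astype(np.uint8)
        ct,_=cv2.findContours(k,0,2);f=cv2.drawContours(k.copy(),ct,-1,1,-1)
        a=np.where(cv2.dilate(k,np.ones((3,3)))>0,a,0); a[cv2.erode(f,np.ones((3,3)))>0]=1
        pr.append((c,p,a))
    zz=[] if z0 is None else [z0]
    cost=lambda q:sum(np.abs(masks(model,list(q)+zz,p,c,h)-a).sum()/a.sum() for c,p,a in pr)
    best=min((minimize(cost,[q0[0],q0[1],y],method='Nelder-Mead',options=dict(initial_simplex=[[q0[0],q0[1],y],[q0[0]+.006,q0[1],y],[q0[0],q0[1]+.006,y],[q0[0],q0[1],y+.15]],xatol=1e-5,fatol=1e-5)) for y in q0[2:]),key=lambda r:r.fun)
    return best.x,best.fun
E
cat > m0.py <<'E'
from h import *
V={n:(np.load(n+'0.npz')['im'],manip.camera_params(n)) for n in('top','scene')}
Y=[0,.4,.8,1.2]
for n,m,q,h,lo,hi in [('d0','disc',[.609,-.2295,0],12,64,190),('d1','disc',[.44,-.304,0],12,64,190),
 ('b0','block',[.509,-.224]+Y,12,64,190),('b1','block',[.52,-.297]+Y,12,64,190),('b2','block',[.435,-.232]+Y,12,64,190),
 ('tray','tray',[.57,-.05,.1,-.1],70,64,158),('rig','rig',[.51,.18,0.05,-.05],70,64,200),('coupler','coupler',[.46,.335,-.2],50,64,110)]:
    for vs in (['top'],['scene'],['top','scene']):
        x,f=fit(m,q,[V[v] for v in vs],h,lo,hi); print(n,vs,x.round(4),round(f,3))
E
python3 m0.py
```

```text
d0 ['top'] [ 0.6149 -0.2318  0.0483] 0.118
d0 ['scene'] [ 0.6138 -0.2312  0.0803] 0.133
d0 ['top', 'scene'] [ 0.6146 -0.232   0.0949] 0.264
d1 ['top'] [ 0.4436 -0.3057  0.0915] 0.129
d1 ['scene'] [ 0.4433 -0.3044  0.025 ] 0.133
d1 ['top', 'scene'] [ 0.4437 -0.3047  0.1075] 0.278
b0 ['top'] [ 0.509 -0.224  0.   ] inf
b0 ['scene'] [ 0.509 -0.224  0.   ] inf
b0 ['top', 'scene'] [ 0.509 -0.224  0.   ] inf
b1 ['top'] [ 0.52  -0.297  0.   ] inf
b1 ['scene'] [ 0.52  -0.297  0.   ] inf
b1 ['top', 'scene'] [ 0.52  -0.297  0.   ] inf
b2 ['top'] [ 0.435 -0.232  0.   ] inf
b2 ['scene'] [ 0.435 -0.232  0.   ] inf
b2 ['top', 'scene'] [ 0.435 -0.232  0.   ] inf
tray ['top'] [ 0.5821 -0.058   0.0956] 0.03
tray ['scene'] [ 0.5815 -0.0562  0.0914] 0.052
tray ['top', 'scene'] [ 0.582  -0.0576  0.0937] 0.086
rig ['top'] [ 0.5207  0.1828 -0.013 ] 0.029
rig ['scene'] [ 0.5211  0.1838 -0.0091] 0.049
rig ['top', 'scene'] [ 0.5206  0.1835 -0.0133] 0.081
coupler ['top'] [ 0.4693  0.3397 -0.1499] 0.135
coupler ['scene'] [ 0.4686  0.3368 -0.1776] 0.316
coupler ['top', 'scene'] [ 0.468   0.3382 -0.1746] 0.465h.py:52: RuntimeWarning: divide by zero encountered in scalar divide
  cost=lambda q:sum(np.abs(masks(model,list(q)+zz,p,c,h)-a).sum()/a.sum() for c,p,a in pr)
  np.max(np.abs(fsim[0] - fsim[1:])) <= fatol):
```

```bash
sed -i 's/M=masks(model,q0,p,c,h)>.5/M=masks(model,list(q0[:3])+([] if z0 is None else [z0]),p,c,h)>.5/' h.py; python3 m0.py | grep -v "^d"
python3 - <<'E'
from h import *
z=np.load('top0.npz');im=z['im'];p=manip.camera_params('top');W=world(z['d'],p)
g=im.max(2)
r=(slice(200,275),slice(205,245))
m=(W[r][...,2]>.05)&(W[r][...,2]<.061)&(g[r]>190)
P=W[r][m];print('foot top',len(P),cv2.minAreaRect((P[:,:2]*1000).astype(np.float32)))
m=(W[r][...,2]>.062)&(W[r][...,2]<.08)&(g[r]<150)&(W[r][...,0]<.39)
P=W[r][m];print('socket',len(P),cv2.minEnclosingCircle((P[:,:2]*1000).astype(np.float32)),P.mean(0))
E
```

```text
b0 ['top'] [ 0.5162 -0.225   0.6192] 0.132
b0 ['scene'] [ 0.5154 -0.224   0.6691] 0.113
b0 ['top', 'scene'] [ 0.5163 -0.225   0.6801] 0.248
b1 ['top'] [ 0.5262 -0.2995  1.0861] 0.105
b1 ['scene'] [ 0.5273 -0.299   1.0601] 0.119
b1 ['top', 'scene'] [ 0.5265 -0.299   1.0785] 0.235
b2 ['top'] [ 0.4401 -0.232   1.6456] 0.099
b2 ['scene'] [ 0.4398 -0.2313  1.5751] 0.153
b2 ['top', 'scene'] [ 0.4399 -0.2313  0.0031] 0.263
tray ['top'] [ 0.5821 -0.058   0.0956] 0.03
tray ['scene'] [ 0.5815 -0.0562  0.0914] 0.052
tray ['top', 'scene'] [ 0.582  -0.0576  0.0937] 0.086
rig ['top'] [ 0.5207  0.1828 -0.013 ] 0.029
rig ['scene'] [ 0.5211  0.1838 -0.0091] 0.049
rig ['top', 'scene'] [ 0.5206  0.1835 -0.0133] 0.081
coupler ['top'] [ 0.4693  0.3397 -0.1499] 0.135
coupler ['scene'] [ 0.4686  0.3368 -0.1776] 0.316
coupler ['top', 'scene'] [ 0.468   0.3382 -0.1746] 0.465
foot top 159 ((477.790283203125, 335.26806640625), (27.467273712158203, 58.02681350708008), 84.94906616210938)
socket 264 ((363.9642639160156, 350.00762939453125), 28.880599975585938) [0.36201119 0.35025285 0.06964567]
```

```bash
cat > plan.py <<'E'
# plan.py x y z psi(deg): tool-y heading psi; prints deltas in current axes and, after twisting, in final axes
import sys; from h import *
from scipy.spatial.transform import Rotation as Ro
o=manip.get_obs();P=o['position'];R=Ro.from_quat(o['ee_rot']).as_matrix()
ps=np.degrees(np.arctan2(R[1,1],R[0,1]))
print('t %.2f pos %s psi %.2f tilt %.3f j7 %.2f F %s w %.3f g %.1f'%(o['clock'],P.round(4),ps,np.arccos(-R[2,2]),o['joint_pos'][6],o['ft_force'].round(1),o['grip_width'],o['grasp_force']))
a=list(map(float,sys.argv[1:]))
while len(a)>=4:
    x,y,z,p=a[:4];a=a[4:];d=np.array([x,y,z])-P
    def ax(q): q=np.radians(q);return (d@[-np.sin(-q+0)*0+ -np.sin(q)*-1*-1,np.cos(q),0],d@[np.cos(q),np.sin(q),0])
    f=lambda q:'x %.1f y %.1f'%tuple(1000*v for v in ax(q))
    tw=(ps-p+90)%180-90
    print('-> cur axes',f(ps),'| after twist: ',f(ps-tw),'| z(tool) %.1f twist %.1f'%(-1000*d[2],tw)); P=np.array([x,y,z]);ps=ps-tw
E
sed -i 's/d@\[-np.sin(-q+0)\*0+ -np.sin(q)\*-1\*-1,np.cos(q),0\]/d@[-np.sin(q),np.cos(q),0]/' plan.py
python3 plan.py .5 .2 .15 5.4
python3 -m creep '{"slide":[[-0.049,-0.032,0.01],[-0.049,-0.032,0.01],[-0.049,-0.032,0.01],[-0.049,-0.032,0.01],[-0.049,-0.032,0.01],[-0.049,-0.032,0.01],[-0.049,-0.032,0.01],[-0.049,-0.032,0.01]],"twist":[0,0,0,0,0,0,0,0]}' 55 30
python3 -m creep '{"slide":[[0,0,0],[0,0,0],[0,0,0],[0,0,0],[0,0,0],[0,0,0]],"twist":[10.5,10.5,10.5,10.5,10.5,10.5]}'
python3 plan.py .6146 -.232 .1 5.4
```

```text
t 0.10 pos [0.2322 0.5799 0.2306] psi 68.18 tilt 0.001 j7 -0.09 F [-0.1  0.4  0.4] w 0.997 g 0.0
-> cur axes x -389.8 y -253.2 | after twist:  x -403.4 y 230.9 | z(tool) 80.6 twist 62.8
clock: 1.1
position: [0.5017, 0.1952, 0.1509]
ee_rot: [0.189, 0.982, 0.0, -0.0]
ft_force: [0.6, 0.8, 0.5]
grip_width: 0.548
grasp_force: 0.0
clock: 1.85
position: [0.5008, 0.1968, 0.151]
ee_rot: [0.677, 0.736, -0.0, -0.0]
ft_force: [0.6, 0.0, -0.2]
grip_width: 0.551
grasp_force: 0.0
t 1.85 pos [0.5008 0.1968 0.151 ] psi 4.83 tilt 0.001 j7 -0.31 F [ 0.6  0.  -0.2] w 0.551 g 0.0
-> cur axes x -436.9 y 77.3 | after twist:  x -437.6 y 72.9 | z(tool) 51.0 twist -0.6
```

```bash
python3 -m creep '{"slide":[[-0.0546,0.0094,0.006],[-0.0546,0.0094,0.006],[-0.0546,0.0094,0.006],[-0.0546,0.0094,0.006],[-0.0546,0.0094,0.006],[-0.0546,0.0094,0.006],[-0.0546,0.0094,0.006],[-0.0546,0.0094,0.006]],"twist":[0,0,0,0,0,0,0,0]}' >/dev/null
python3 -m creep '{"slide":[[0,0,0],[0,0,0]],"twist":[0,0]}' >/dev/null
python3 plan.py .6146 -.232 .003 5.4
cat > look.py <<'E'
# look.py name x y : refit
import sys; from h import *
V=[snap(n) for n in('top','scene')]
G={'d':('disc',[0],12,64,190),'b':('block',[0,.4,.8,1.2],12,64,190)}
for s in sys.argv[1:]:
    n,x,y=s.split(',');m,Y,h,lo,hi=G[n[0]]
    for vs in ([0],[1],[0,1]):
        q,f=fit(m,[float(x),float(y)]+Y,[(V[i][0],V[i][2]) for i in vs],h,lo,hi)
        print(n,vs,q[:2].round(4),'yaw %.1f'%np.degrees(q[2]),round(f,3))
E
python3 - <<'E'
from h import *
im,d,p=snap('top');im2,_,_=snap('scene')
a=cv2.resize(im[130:280,300:470],(400,353));b=cv2.resize(im2[200:350,150:320],(400,353))
cv2.imwrite('pics/l1.png',np.hstack([a,b]))
E
```

```text
t 3.10 pos [ 0.6152 -0.2308  0.1027] psi 5.18 tilt 0.001 j7 0.58 F [ 0.2  1.1 -0.4] w 0.551 g 0.0
-> cur axes x -1.1 y -0.7 | after twist:  x -1.1 y -0.7 | z(tool) 99.7 twist -0.2
```

View pics/l1.png

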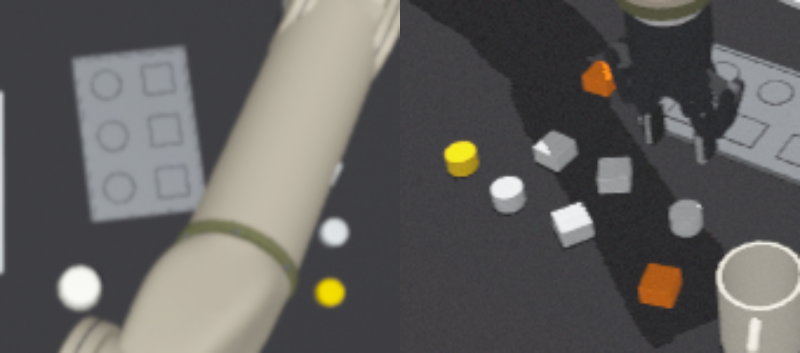

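The arm hides the specimens in the top view. In the scene crop the gripper is high over the disc at about (685,217), with nothing disturbed. I descend.

```bash
python3 -m creep '{"slide":[[-0.001,-0.001,0.03],[0,0,0.03],[0,0,0.02],[0,0,0.01],[0,0,0.0095],[0,0,0]],"twist":[0,0,0,0,0,0]}'
python3 plan.py
python3 -m creep '{"slide":[[0,0,0],[0,0,0],[0,0,0],[0,0,0]],"twist":[0,0,0,0]}' 20 30
python3 -m creep '{"slide":[[0,0,-0.03],[0,0,-0.05],[0,0,0]],"twist":[0,0,0]}'
python3 - <<'E'
import numpy as np
c,s=np.cos(.0937),np.sin(.0937)
for i,x in enumerate((-.07,0,.07)):
  for n,y in(('ring',.035),('sq',-.035)): print(n,i,round(.582+c*x-s*y,4),round(-.0576+s*x+c*y,4))
E
python3 plan.py .6484 -.0162 .083 5.4
```

```text
clock: 3.95
position: [0.6145, -0.2323, 0.0036]
ee_rot: [0.674, 0.738, -0.0, -0.0]
ft_force: [-0.5, -0.7, 0.0]
grip_width: 0.549
grasp_force: 0.0
t 3.95 pos [ 0.6145 -0.2323  0.0036] psi 5.19 tilt 0.000 j7 0.63 F [-0.5 -0.7  0. ] w 0.549 g 0.0
clock: 4.45
position: [0.6151, -0.2327, 0.0046]
ee_rot: [0.674, 0.738, 0.0, 0.001]
ft_force: [-0.2, 0.2, 5.6]
grip_width: 0.364
grasp_force: 30.1
clock: 4.82
position: [0.6166, -0.2335, 0.0879]
ee_rot: [0.674, 0.738, 0.002, 0.003]
ft_force: [0.0, 0.2, -1.7]
grip_width: 0.359
grasp_force: 29.9
ring 0 0.509 -0.0293
sq 0 0.5156 -0.099
ring 1 0.5787 -0.0228
sq 1 0.5853 -0.0924
ring 2 0.6484 -0.0162
sq 2 0.655 -0.0859
t 4.83 pos [ 0.6166 -0.2335  0.0879] psi 5.17 tilt 0.007 j7 0.59 F [ 0.   0.2 -1.7] w 0.359 g 29.9
-> cur axes x 213.5 y 51.2 | after twist:  x 213.3 y 52.1 | z(tool) 4.9 twist -0.2
```

```bash
python3 -m creep '{"slide":[[0.0355,0.0085,0],[0.0355,0.0085,0],[0.0355,0.0085,0],[0.0355,0.0085,0],[0.0355,0.0085,0],[0.0355,0.0085,0],[0,0,0]],"twist":[0,0,0,0,0,0,0]}' >/dev/null
python3 plan.py .6484 -.0162 .011 5.4
```

```text
t 5.70 pos [ 0.6459 -0.011   0.0826] psi 5.51 tilt 0.002 j7 0.23 F [-0.2 -0.  -0.6] w 0.359 g 29.9
-> cur axes x -5.4 y 2.0 | after twist:  x -5.4 y 2.0 | z(tool) 71.6 twist 0.1
```

```bash
python3 -m creep '{"slide":[[0,0,0.02],[0,0,0]],"twist":[0,0]}' >/dev/null
python3 plan.py .6484 -.0162 .011 5.4
```

```text
t 5.95 pos [ 0.6441 -0.0171  0.061 ] psi 5.08 tilt 0.004 j7 0.24 F [-0.3 -0.4  0. ] w 0.358 g 29.9
-> cur axes x 0.5 y 4.3 | after twist:  x 0.5 y 4.3 | z(tool) 50.0 twist -0.3
```

```bash
python3 -m creep '{"slide":[[0,0.002,0.02],[0,0,0.015],[0,0,0],[0,0,0],[0,0,0]],"twist":[0,0,0,0,0]}' >/dev/null
python3 plan.py .6484 -.0162 .011 5.4
```

```text
t 6.58 pos [ 0.6485 -0.0155  0.0295] psi 5.18 tilt 0.001 j7 0.26 F [-0.2 -0.1 -0.7] w 0.359 g 29.9
-> cur axes x -0.7 y -0.2 | after twist:  x -0.7 y -0.2 | z(tool) 18.5 twist -0.2
```

```bash
python3 -m creep '{"slide":[[-0.0005,0,0.01],[0,0,0.008],[0,0,0],[0,0,0]],"twist":[0,0,0,0]}' |sed -n '2p;4p'
python3 -m creep '{"slide":[[0,0,0],[0,0,0],[0,0,-0.03],[0,0,-0.05],[0,0,0]],"twist":[0,0,0,0,0]}' 55 |sed -n '2p;4,5p'
python3 look.py d1,.4437,-.3047 b0,.516,-.225 b1,.5265,-.299 b2,.44,-.2313 d0,.6484,-.0162
python3 plan.py
```

```text
position: [0.648, -0.016, 0.0105]
ft_force: [0.8, -0.2, -0.8]
position: [0.6507, -0.0163, 0.0952]
ft_force: [0.3, -0.5, 0.3]
grip_width: 0.549
d1 [0] [ 0.4433 -0.3059] yaw 3.9 0.129
d1 [1] [ 0.4435 -0.3043] yaw 0.8 0.13
d1 [0, 1] [ 0.4439 -0.305 ] yaw 2.9 0.273
b0 [0] [ 0.5163 -0.2255] yaw 34.0 0.134
b0 [1] [ 0.5154 -0.224 ] yaw 38.3 0.111
b0 [0, 1] [ 0.5163 -0.225 ] yaw 39.1 0.25
b1 [0] [ 0.5263 -0.2995] yaw 62.4 0.105
b1 [1] [ 0.5251 -0.2978] yaw -29.3 0.124
b1 [0, 1] [ 0.5264 -0.2991] yaw 60.9 0.249
b2 [0] [ 0.4402 -0.2321] yaw 93.9 0.099
b2 [1] [ 0.4398 -0.2313] yaw 0.4 0.157
b2 [0, 1] [ 0.4401 -0.2315] yaw 88.9 0.266
d0 [0] [ 0.6484 -0.0162] yaw 0.0 inf
d0 [1] [ 0.6438 -0.0081] yaw 7.8 0.504
d0 [0, 1] [ 0.6484 -0.0162] yaw 0.0 inf
t 7.80 pos [ 0.6483 -0.0158  0.0911] psi 5.19 tilt 0.001 j7 0.23 F [-0.7  0.1 -1.1] w 0.549 g 0.0h.py:52: RuntimeWarning: divide by zero encountered in scalar divide
  cost=lambda q:sum(np.abs(masks(model,list(q)+zz,p,c,h)-a).sum()/a.sum() for c,p,a in pr)
  np.max(np.abs(fsim[0] - fsim[1:])) <= fatol):
```

```bash
python3 plan.py .4439 -.305 .091 5.19 .5787 -.0228 .091 5.19
```

```text
t 7.80 pos [ 0.6483 -0.0158  0.0911] psi 5.19 tilt 0.001 j7 0.23 F [-0.7  0.1 -1.1] w 0.549 g 0.0
-> cur axes x -269.5 y -229.7 | after twist:  x -269.5 y -229.7 | z(tool) 0.1 twist -0.0
-> cur axes x 268.8 y 159.8 | after twist:  x 268.8 y 159.8 | z(tool) -0.0 twist 0.0
```

```bash
python3 -m creep '{"slide":[[-0.0337,-0.0287,0],[-0.0337,-0.0287,0],[-0.0337,-0.0287,0],[-0.0337,-0.0287,0],[-0.0337,-0.0287,0],[-0.0337,-0.0287,0],[-0.0337,-0.0287,0],[-0.0337,-0.0287,0]],"twist":[0,0,0,0,0,0,0,0]}' >/dev/null
python3 -m creep '{"slide":[[0,0,0.02],[0,0,0.02],[0,0,0],[0,0,0],[0,0,0]],"twist":[0,0,0,0,0]}' >/dev/null
python3 plan.py .4439 -.305 .005 5.19
```

```text
t 9.43 pos [ 0.4442 -0.3053  0.0514] psi 5.19 tilt 0.001 j7 0.82 F [-0.3  0.7  0.2] w 0.545 g 0.0
-> cur axes x 0.4 y -0.3 | after twist:  x 0.4 y -0.3 | z(tool) 46.4 twist 0.0
```

```bash
python3 -m creep '{"slide":[[0,0,0.02],[0,0,0.016],[0,0,0.01],[0,0,0],[0,0,0]],"twist":[0,0,0,0,0]}' >/dev/null
python3 -m creep '{"slide":[[0,0,0],[0,0,0],[0,0,0],[0,0,0]],"twist":[0,0,0,0]}' 20 30 |sed -n '2p;4,6p'
python3 -m creep '{"slide":[[0,0,-0.03],[0,0,-0.056],[0,0,0]],"twist":[0,0,0]}' >/dev/null
python3 -m creep '{"slide":[[0.0336,0.02,0],[0.0336,0.02,0],[0.0336,0.02,0],[0.0336,0.02,0],[0.0336,0.02,0],[0.0336,0.02,0],[0.0336,0.02,0],[0.0336,0.02,0]],"twist":[0,0,0,0,0,0,0,0]}' >/dev/null
python3 -m creep '{"slide":[[0,0,0.03],[0,0,0.03],[0,0,0],[0,0,0],[0,0,0]],"twist":[0,0,0,0,0]}' |tail -2
python3 plan.py .5787 -.0228 .0105 5.19
```

```text
position: [0.4441, -0.3054, 0.0054]
ft_force: [-2.2, 0.4, 7.1]
grip_width: 0.359
grasp_force: 29.5
grip_width: 0.358
grasp_force: 30.0
t 12.55 pos [ 0.5797 -0.0231  0.0321] psi 5.17 tilt 0.002 j7 0.25 F [ 0.2  0.6 -1.3] w 0.358 g 30.0
-> cur axes x 0.4 y -0.9 | after twist:  x 0.4 y -0.9 | z(tool) 21.6 twist -0.0
```

```bash
python3 -m creep '{"slide":[[0,-0.001,0.012],[0,0,0.0095],[0,0,0],[0,0,0]],"twist":[0,0,0,0]}' |sed -n '2p;4p'
python3 -m creep '{"slide":[[0,0,0],[0,0,0],[0,0,-0.03],[0,0,-0.05],[0,0,0]],"twist":[0,0,0,0,0]}' 55 |sed -n '2p;4,5p'
python3 look.py  b0,.516,-.225 b1,.5265,-.299 b2,.44,-.2313 | grep '0, 1'
python3 -m creep '{"slide":[[-0.0325,-0.0262,0],[-0.0325,-0.0262,0],[-0.0325,-0.0262,0],[-0.0325,-0.0262,0],[-0.0325,-0.0262,0],[-0.0325,-0.0262,0],[0,0,0],[0,0,0]],"twist":[0,0,0,0,0,0,3.7,0]}' >/dev/null
python3 -m creep '{"slide":[[0,0,0.02],[0,0,0.02],[0,0,0],[0,0,0],[0,0,0]],"twist":[0,0,0,0,0]}' >/dev/null
python3 plan.py .44 -.2315 .005 1.5 .5156 -.099 .005 5.4
```

```text
position: [0.5776, -0.0231, 0.0088]
ft_force: [-0.0, 0.6, -1.1]
position: [0.5803, -0.0233, 0.0931]
ft_force: [0.1, 0.4, -0.1]
grip_width: 0.547
b0 [0, 1] [ 0.5164 -0.2251] yaw 39.0 0.25
b1 [0, 1] [ 0.5266 -0.299 ] yaw 61.9 0.251
b2 [0, 1] [ 0.4399 -0.2313] yaw 0.2 0.269
t 15.40 pos [ 0.4394 -0.2316  0.0499] psi 1.52 tilt 0.001 j7 0.60 F [-0.   0.2 -0.1] w 0.550 g 0.0
-> cur axes x 0.1 y 0.6 | after twist:  x 0.1 y 0.6 | z(tool) 44.9 twist 0.0
-> cur axes x 130.5 y 79.0 | after twist:  x 124.8 y 87.7 | z(tool) -0.0 twist -3.9
```

```bash
python3 -m creep '{"slide":[[0,0.0005,0.02],[0,0,0.015],[0,0,0.01],[0,0,0],[0,0,0]],"twist":[0,0,0,0,0]}' >/dev/null
python3 -m creep '{"slide":[[0,0,0],[0,0,0],[0,0,0],[0,0,0]],"twist":[0,0,0,0]}' 20 30 |sed -n '2p;4,6p'
python3 -m creep '{"slide":[[0,0,-0.03],[0,0,-0.055],[0,0,0]],"twist":[0,0,0]}' >/dev/null
python3 -m creep '{"slide":[[0.0261,0.0158,0],[0.0261,0.0158,0],[0.0261,0.0158,0],[0.0261,0.0158,0],[0.0261,0.0158,0],[0,0,0]],"twist":[0,0,0,0,0,-3.9]}' >/dev/null
python3 -m creep '{"slide":[[0,0,0.03],[0,0,0.03],[0,0,0],[0,0,0],[0,0,0]],"twist":[0,0,0,0,0]}' |tail -2
python3 plan.py .5156 -.099 .0105 5.4
```

```text
position: [0.44, -0.2317, 0.0049]
ft_force: [-0.5, 0.4, 6.2]
grip_width: 0.368
grasp_force: 30.4
grip_width: 0.369
grasp_force: 30.1
t 18.27 pos [ 0.5158 -0.0991  0.0304] psi 5.38 tilt 0.002 j7 0.39 F [ 0.4 -0.7 -0.2] w 0.369 g 30.1
-> cur axes x 0.1 y -0.2 | after twist:  x 0.1 y -0.2 | z(tool) 19.9 twist -0.0
```

```bash
python3 -m creep '{"slide":[[0,0,0.012],[0,0,0.0085],[0,0,0],[0,0,0]],"twist":[0,0,0,0]}' |sed -n '2p;4p'
python3 -m creep '{"slide":[[0,0,0],[0,0,0],[0,0,-0.03],[0,0,-0.05],[0,0,0]],"twist":[0,0,0,0,0]}' 55 |sed -n '2p;4,5p'
python3 look.py  b0,.516,-.225 b1,.5265,-.299 
python3 -m creep '{"slide":[[-0.0314,-0.0028,0],[-0.0314,-0.0028,0],[-0.0314,-0.0028,0],[-0.0314,-0.0028,0],[0,0,0],[0,0,0],[0,0,0],[0,0,0]],"twist":[0,0,0,0,-8.1,-8.1,-8.1,-8.1]}' >/dev/null
python3 -m creep '{"slide":[[0,0,0.02],[0,0,0.02],[0,0,0],[0,0,0],[0,0,0]],"twist":[0,0,0,0,0]}' >/dev/null
python3 plan.py .5164 -.2251 .005 38 .5853 -.0924 .005 5.4
```

```text
position: [0.515, -0.099, 0.0084]
ft_force: [-0.2, 1.1, 0.0]
position: [0.5173, -0.0994, 0.0921]
ft_force: [0.5, -0.1, -0.3]
grip_width: 0.547
b0 [0] [ 0.5207 -0.2071] yaw -1.2 0.58
b0 [1] [ 0.5164 -0.225 ] yaw 40.3 0.129
b0 [0, 1] [ 0.5161 -0.2247] yaw 40.0 0.746
b1 [0] [ 0.5262 -0.2995] yaw 62.1 0.106
b1 [1] [ 0.5253 -0.2979] yaw 61.0 0.127
b1 [0, 1] [ 0.5266 -0.299 ] yaw 61.9 0.252
t 21.12 pos [ 0.516  -0.2253  0.0494] psi 37.78 tilt 0.001 j7 1.17 F [0.4 0.1 0.1] w 0.551 g 0.0
-> cur axes x -0.1 y 0.4 | after twist:  x -0.1 y 0.4 | z(tool) 44.4 twist -0.2
-> cur axes x 62.1 y 136.0 | after twist:  x 125.6 y 81.1 | z(tool) -0.0 twist 32.6
```

```bash
python3 -m creep '{"slide":[[0,0.0005,0.02],[0,0,0.015],[0,0,0.0095],[0,0,0],[0,0,0]],"twist":[0,0,0,0,0]}' >/dev/null
python3 -m creep '{"slide":[[0,0,0],[0,0,0],[0,0,0],[0,0,0]],"twist":[0,0,0,0]}' 20 30 |sed -n '2p;4,6p'
python3 -m creep '{"slide":[[0,0,-0.03],[0,0,-0.055],[0,0,0],[0,0,0],[0,0,0],[0,0,0],[0,0,0]],"twist":[0,0,0,8.1,8.1,8.1,8.1]}' >/dev/null
python3 -m creep '{"slide":[[0.0251,0.0162,0],[0.0251,0.0162,0],[0.0251,0.0162,0],[0.0251,0.0162,0],[0.0251,0.0162,0],[0,0,0]],"twist":[0,0,0,0,0,0]}' >/dev/null
python3 -m creep '{"slide":[[0,0,0.03],[0,0,0.03],[0,0,0],[0,0,0],[0,0,0]],"twist":[0,0,0,0,0]}' |tail -2
python3 plan.py .5853 -.0924 .0105 5.4
```

```text
position: [0.5165, -0.225, 0.005]
ft_force: [-0.6, 0.6, 6.0]
grip_width: 0.366
grasp_force: 30.7
grip_width: 0.37
grasp_force: 30.0
t 24.50 pos [ 0.5857 -0.0926  0.0306] psi 5.36 tilt 0.002 j7 0.40 F [ 0.6  0.2 -0.3] w 0.370 g 30.0
-> cur axes x 0.2 y -0.4 | after twist:  x 0.2 y -0.4 | z(tool) 20.1 twist -0.0
```

```bash
python3 -m creep '{"slide":[[0,0,0.012],[0,0,0.0085],[0,0,0],[0,0,0]],"twist":[0,0,0,0]}' |sed -n '2p;4p'
python3 -m creep '{"slide":[[0,0,0],[0,0,0],[0,0,-0.03],[0,0,-0.05],[0,0,0]],"twist":[0,0,0,0,0]}' 55 |sed -n '2p;4,5p'
python3 look.py b1,.5265,-.299 
python3 -m creep '{"slide":[[-0.0334,-0.013,0],[-0.0334,-0.013,0],[-0.0334,-0.013,0],[-0.0334,-0.013,0],[-0.0334,-0.013,0],[-0.0334,-0.013,0]],"twist":[0,0,0,0,0,0]}' >/dev/null
python3 -m creep '{"slide":[[0,0,0],[0,0,0],[0,0,0],[0,0,0],[0,0,0.02],[0,0,0.02],[0,0,0],[0,0,0]],"twist":[8.4,8.4,8.4,8.3,0,0,0,0]}' >/dev/null
python3 plan.py .5266 -.299 .005 -28.1 .655 -.0859 .005 5.4
```

```text
position: [0.5849, -0.0923, 0.0087]
ft_force: [-0.6, 0.8, 3.7]
position: [0.5872, -0.0928, 0.0924]
ft_force: [0.2, -0.2, -1.0]
grip_width: 0.54
b1 [0] [ 0.5262 -0.2996] yaw 62.7 0.107
b1 [1] [ 0.5253 -0.2977] yaw 62.1 0.128
b1 [0, 1] [ 0.5266 -0.299 ] yaw 61.9 0.253
t 27.48 pos [ 0.5259 -0.2994  0.0486] psi -28.09 tilt 0.000 j7 0.26 F [0.4 0.1 0.1] w 0.550 g 0.0
-> cur axes x 0.6 y 0.4 | after twist:  x 0.6 y 0.4 | z(tool) 43.6 twist 0.0
-> cur axes x 248.5 y 12.9 | after twist:  x 200.1 y 147.9 | z(tool) -0.0 twist -33.5
```

```bash
python3 -m creep '{"slide":[[0.0005,0.0005,0.02],[0,0,0.015],[0,0,0.009],[0,0,0],[0,0,0]],"twist":[0,0,0,0,0]}' >/dev/null
python3 -m creep '{"slide":[[0,0,0],[0,0,0],[0,0,0],[0,0,0]],"twist":[0,0,0,0]}' 20 30 |sed -n '2p;4,6p'
python3 -m creep '{"slide":[[0,0,-0.03],[0,0,-0.055],[0,0,0],[0,0,0],[0,0,0],[0,0,0],[0,0,0]],"twist":[0,0,0,-8.4,-8.4,-8.4,-8.3]}' >/dev/null
python3 -m creep '{"slide":[[0.025,0.0185,0],[0.025,0.0185,0],[0.025,0.0185,0],[0.025,0.0185,0],[0.025,0.0185,0],[0.025,0.0185,0],[0.025,0.0185,0],[0.025,0.0185,0]],"twist":[0,0,0,0,0,0,0,0]}' >/dev/null
python3 -m creep '{"slide":[[0,0,0.03],[0,0,0.03],[0,0,0],[0,0,0],[0,0,0]],"twist":[0,0,0,0,0]}' |tail -2
python3 plan.py .655 -.0859 .0105 5.4
```

```text
position: [0.5272, -0.2991, 0.0054]
ft_force: [-0.6, 0.9, 6.8]
grip_width: 0.368
grasp_force: 31.3
grip_width: 0.368
grasp_force: 30.5
t 31.10 pos [ 0.6561 -0.0861  0.0312] psi 5.37 tilt 0.002 j7 0.39 F [ 0.5  0.1 -0.2] w 0.368 g 30.5
-> cur axes x 0.3 y -1.1 | after twist:  x 0.3 y -1.1 | z(tool) 20.7 twist -0.0
```

```bash
python3 -m creep '{"slide":[[0,-0.001,0.012],[0,0,0.009],[0,0,0],[0,0,0]],"twist":[0,0,0,0]}' |sed -n '2p;4p'
python3 -m creep '{"slide":[[0,0,0],[0,0,0],[0,0,-0.03],[0,0,-0.06],[0,0,0]],"twist":[0,0,0,0,0]}' 55 |sed -n '2p;4,5p'
cat > cp.py <<'E'
from h import *
L=np.array([[-.069,-.008,.062],[-.069,.008,.062],[-.069,-.008,.070],[-.069,.008,.070],[-.041,-.009,.091],[-.025,-.009,.091],[-.041,.009,.091],[-.025,.009,.091],[-.03,-.008,.08],[-.03,.008,.08]])
MOD['coupler']=[box(-.042,.042,-.015,.015,0,.056),cyl(-.105,0,.0265,.037,.071),box(-.09,-.04,-.013,.013,.03,.066),L]
V={n:(np.load(n+'0.npz')['im'],manip.camera_params(n)) for n in('top','scene')}
out=[]
for lo,hi in((64,110),(64,160)):
  for vs in (['top'],['scene'],['top','scene']):
    x,f=fit('coupler',[.468,.338,-.17,-.1],[V[v] for v in vs],50,lo,hi)
    c,s=np.cos(x[2]),np.sin(x[2]); print(lo,hi,vs,x.round(4),'sock',(x[:2]-.105*np.array([c,s])).round(4),round(f,3))
R=np.array([[c,-s,0],[s,c,0],[0,0,1]])
for v in('top','scene'):
    im,p=V[v];b=proj([x[0],x[1],.03],p).astype(int);k=5;a=im[b[1]-35:b[1]+35,b[0]-38:b[0]+38]
    a=cv2.resize(a,None,fx=k,fy=k,interpolation=cv2.INTER_CUBIC)
    for P in MOD['coupler']:
        u=np.array([proj(R@q+[x[0],x[1],0],p) for q in P]);u=((u-b+[38,35]+.5)*k).astype(np.int32)
        cv2.polylines(a,[cv2.convexHull(u)],True,(0,255,0),1)
    out.append(a)
cv2.imwrite('pics/cp.png',np.hstack(out))
E
python3 cp.py
```

```text
position: [0.6542, -0.0861, 0.009]
ft_force: [-3.2, 1.4, 7.6]
position: [0.6571, -0.0868, 0.1037]
ft_force: [0.5, -1.4, -1.1]
grip_width: 0.549
64 110 ['top'] [ 0.4694  0.3394 -0.1475] sock [0.3655 0.3549] 0.132
64 110 ['scene'] [ 0.4684  0.3367 -0.1483] sock [0.3645 0.3522] 0.334
64 110 ['top', 'scene'] [ 0.4683  0.338  -0.1609] sock [0.3647 0.3548] 0.478
64 160 ['top'] [ 0.47    0.3397 -0.1339] sock [0.366  0.3538] 0.341
64 160 ['scene'] [ 0.4681  0.3365 -0.2134] sock [0.3655 0.3587] 0.497
64 160 ['top', 'scene'] [ 0.4696  0.3389 -0.1599] sock [0.366  0.3556] 0.875
```

View pics/cp.png

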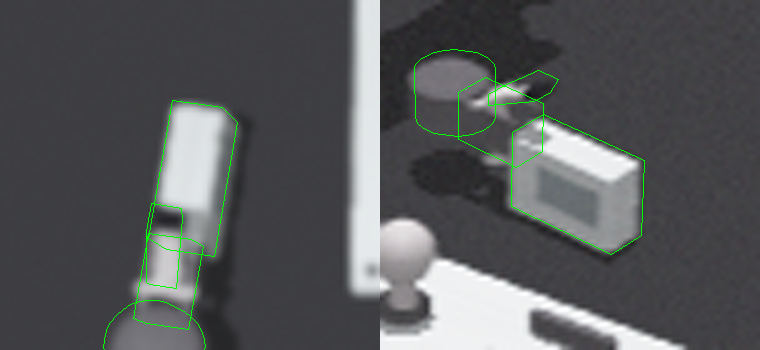

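The overlay matches the coupler: the foot, socket and raised lever all line up. Now I go above it and check the tray with the arm out of the way.

```bash
python3 -m creep '{"slide":[[0.0545,-0.0163,-0.008],[0.0545,-0.0163,-0.008],[0.0545,-0.0163,-0.008],[0.0545,-0.0163,-0.008],[0.0545,-0.0163,-0.008],[0.0545,-0.0163,-0.008],[0.0545,-0.0163,-0.008],[0.0545,-0.0163,-0.008]],"twist":[0,0,0,0,0,0,0,0]}' >/dev/null
python3 -m creep '{"slide":[[0,0,0],[0,0,0],[0,0,0],[0,0,0],[0,0,0],[0,0,0],[0,0,0],[0,0,0]],"twist":[-9.5,-9.5,-9.5,-9.5,-9.5,-9.5,-9.5,-9.2]}' >/dev/null
python3 -m creep '{"slide":[[0,0,0],[0,0,0]],"twist":[0,0]}' >/dev/null
python3 plan.py .4838 .3362 .025 81.1
python3 - <<'E'
from h import *
out=[]
for v in('top','scene'):
    im,d,p=snap(v); np.savez(v+'1.npz',im=im,d=d)
    c,s=np.cos(-.012),np.sin(-.012);B=[.5206-.08*c,.1833-.08*s,.054]
    b=proj([.54,.0,.02],p).astype(int);k=3
    for nm,cc,hw,k in(('t',b,(65,60),3),('b',proj(B,p).astype(int),(19,30),6)):
        a=cv2.resize(im[cc[1]-hw[1]:cc[1]+hw[1],cc[0]-hw[0]:cc[0]+hw[0]],None,fx=k,fy=k,interpolation=cv2.INTER_CUBIC) if nm=='b' else None
        if nm=='b':
            u=np.array([proj(q,p) for q in sph(*B,.02)]);u=((u-cc+np.array(hw)+.5)*k).astype(np.int32)
            cv2.polylines(a,[cv2.convexHull(u)],True,(0,255,0),1);out.append(a)
    q=proj([.582,-.0576,.01],p).astype(int)
    out.append(cv2.resize(im[q[1]-45:q[1]+45,q[0]-40:q[0]+40],(320,360),interpolation=cv2.INTER_CUBIC)[:, :170*2])
r1=np.hstack(out);print(r1.shape);r1=cv2.resize(r1,(800,int(r1.shape[0]*800/r1.shape[1])))
cv2.imwrite('pics/tb.png',r1)
E
```

```text
t 34.48 pos [0.4834 0.3358 0.1624] psi 80.88 tilt 0.000 j7 0.78 F [-0.4  0.3 -0.6] w 0.549 g 0.0
-> cur axes x -0.3 y 0.5 | after twist:  x -0.3 y 0.5 | z(tool) 137.4 twist -0.2
(360, 1096, 3)
```

View pics/tb.png

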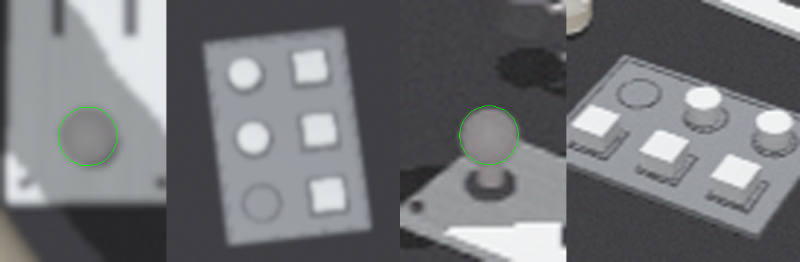

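All five specimens sit centred in their outlines, three squares and two discs, with ring 0 empty. The predicted ball outline matches in both views. Next is gripping the coupler.

```bash
python3 -m creep '{"slide":[[0,0.0005,0.04],[0,0,0.04],[0,0,0.025],[0,0,0.015],[0,0,0.01],[0,0,0.007],[0,0,0],[0,0,0]],"twist":[0,0,0,0,0,0,0,0]}' |sed -n '2p;4,6p'
python3 -m creep '{"slide":[[0,0,0],[0,0,0],[0,0,0],[0,0,0],[0,0,0]],"twist":[0,0,0,0,0]}' 20 80 |sed -n '2p;4,6p'
python3 -m creep '{"slide":[[0,0,-0.01],[0,0,-0.02],[0,0,-0.03],[0,0,-0.03],[0,0,-0.02],[0,0,0],[0,0,0],[0,0,0]],"twist":[0,0,0,0,0,0,0,0]}' |sed -n '2p;4,6p'
python3 plan.py
cat > cp2.py <<'E'
# fit held coupler (x,y,yaw,z) from both views, foot+socket overlay
import sys; from h import *
L=np.array([[-.069,-.008,.062],[-.069,.008,.062],[-.069,-.008,.070],[-.069,.008,.070],[-.041,-.009,.091],[-.025,-.009,.091],[-.041,.009,.091],[-.025,.009,.091],[-.03,-.008,.08],[-.03,.008,.08]])
MOD['coupler']=[box(-.042,.042,-.015,.015,0,.056),cyl(-.105,0,.0265,.037,.071),box(-.09,-.04,-.013,.013,.03,.066),L]
x=list(map(float,sys.argv[1:5]));c,s=np.cos(x[2]),np.sin(x[2]);R=np.array([[c,-s,0],[s,c,0],[0,0,1]]);out=[]
for v in('top','scene'):
    im,d,p=snap(v);b=proj([x[0]-.05*c,x[1]-.05*s,x[3]+.04],p).astype(int);k=7;h=np.array([28,30])
    a=cv2.resize(im[b[1]-h[1]:b[1]+h[1],b[0]-h[0]:b[0]+h[0]],None,fx=k,fy=k,interpolation=cv2.INTER_CUBIC)
    def dr(P,col,T=True):
        u=np.array([proj(R@q+[x[0],x[1],x[3]] if T else q,p) for q in P]);u=((u-b+h+.5)*k).astype(np.int32);cv2.polylines(a,[cv2.convexHull(u)],True,col,1)
    for P in MOD['coupler']: dr(P,(0,255,0))
    dr(sph(.4406,.1843,.054,.02),(0,0,255),False)
    out.append(a)
cv2.imwrite('pics/'+sys.argv[5],np.hstack(out))
E
```

```text
position: [0.484, 0.3366, 0.0265]
ft_force: [0.1, -1.0, 0.1]
grip_width: 0.554
grasp_force: 0.0
position: [0.4841, 0.3364, 0.0266]
ft_force: [-2.0, -2.9, 6.0]
grip_width: 0.34
grasp_force: 79.1
position: [0.4831, 0.3359, 0.1345]
ft_force: [-0.7, -0.3, -5.3]
grip_width: 0.338
grasp_force: 79.6
t 37.20 pos [0.4831 0.3359 0.1345] psi 81.08 tilt 0.002 j7 0.79 F [-0.7 -0.3 -5.3] w 0.338 g 79.6
```

```bash
python3 -m creep '{"slide":[[0,0,0],[-0.0132,-0.0254,0],[-0.0132,-0.0254,0],[-0.0132,-0.0254,0],[-0.0132,-0.0254,0],[-0.0132,-0.0254,0],[-0.0132,-0.0254,0],[0,0,0]],"twist":[-8.2,0,0,0,0,0,0,0]}' >/dev/null
python3 -m creep '{"slide":[[0,0,0.02],[0,0,0.02],[0,0,0],[0,0,0],[0,0,0]],"twist":[0,0,0,0,0]}' |sed -n '4,6p'
python3 plan.py .5606 .1828 .0385 89.3
python3 - <<'E'
import os
from h import *
from scipy.spatial.transform import Rotation as Ro
P=manip.get_obs()['position'];print(P)
os.system(f"python3 cp2.py {P[0]-.015} {P[1]+.0002} -.012 {P[2]-.0266} h1.png")
E
```

```text
ft_force: [0.4, 0.0, -4.9]
grip_width: 0.341
grasp_force: 79.5
t 38.83 pos [0.5614 0.1833 0.0967] psi 89.29 tilt 0.001 j7 1.26 F [ 0.4  0.  -4.9] w 0.341 g 79.5
-> cur axes x 0.8 y -0.5 | after twist:  x 0.8 y -0.5 | z(tool) 58.2 twist -0.0
[0.56143905 0.18328802 0.09672615]
```

View pics/h1.png

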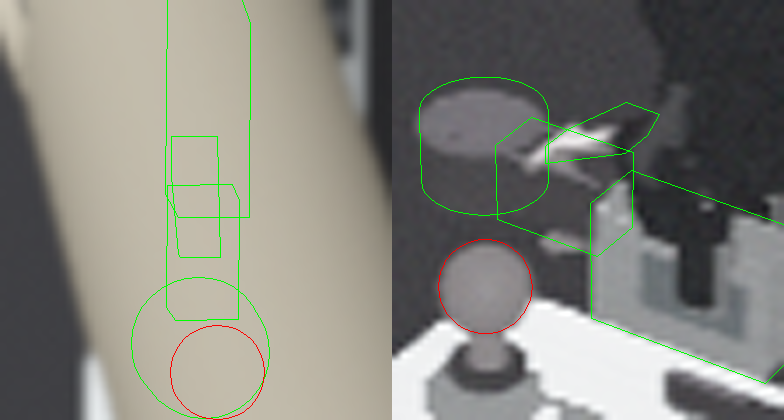

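```bash
python3 -m creep '{"slide":[[0.001,-0.0005,0.01],[0,0,0.01],[0,0,0.008],[0,0,0],[0,0,0],[0,0,0]],"twist":[0,0,0,0,0,0]}' >/dev/null
python3 plan.py .5606 .1828 .0385 89.3
python3 -m creep '{"slide":[[0,0,0.003],[0,0,0.003],[0,0,0],[0,0,0]],"twist":[0,0,0,0]}' |sed -n '2p;4,6p'
python3 -m creep '{"slide":[[0,0,0.003],[0,0,0.003],[0,0,0],[0,0,0]],"twist":[0,0,0,0]}' |sed -n '2p;4,6p'
```

```text
t 39.67 pos [0.5602 0.1826 0.0682] psi 89.28 tilt 0.001 j7 1.27 F [ 0.1 -1.  -3.9] w 0.338 g 79.6
-> cur axes x -0.4 y 0.2 | after twist:  x -0.4 y 0.2 | z(tool) 29.7 twist -0.0
position: [0.56, 0.1824, 0.0618]
ft_force: [0.5, 0.1, -4.7]
grip_width: 0.337
grasp_force: 79.6
position: [0.56, 0.1825, 0.0558]
ft_force: [-1.1, -0.1, -4.8]
grip_width: 0.342
grasp_force: 79.6
```

```bash
for i in 1; do python3 -m creep '{"slide":[[0,0,0.003],[0,0,0.002],[0,0,0],[0,0,0]],"twist":[0,0,0,0]}' |sed -n '2p;4p'; done
python3 -m creep '{"slide":[[0,0,0.002],[0,0,0.002],[0,0,0],[0,0,0]],"twist":[0,0,0,0]}' |sed -n '2p;4p'
python3 -m creep '{"slide":[[0,0,0.002],[0,0,0.002],[0,0,0],[0,0,0]],"twist":[0,0,0,0]}' |sed -n '2p;4p'
```

```text
position: [0.5601, 0.1825, 0.0509]
ft_force: [0.8, 0.6, -4.5]
position: [0.5606, 0.1828, 0.0472]
ft_force: [5.2, 1.7, -1.7]
position: [0.5614, 0.1829, 0.0436]
ft_force: [7.3, 3.5, -0.0]
```

```bash
python3 -m creep '{"slide":[[-0.0015,0.001,0],[0,0,0],[0,0,0]],"twist":[0,0,0]}' |sed -n '2p;4p'
python3 -m creep '{"slide":[[0,0,0.002],[0,0,0.001],[0,0,0],[0,0,0]],"twist":[0,0,0,0]}' |sed -n '2p;4p'
```

```text
position: [0.5618, 0.1833, 0.0427]
ft_force: [5.3, 0.7, -2.0]
position: [0.562, 0.1833, 0.04]
ft_force: [5.9, 1.6, -1.1]
```

```bash
python3 -m creep '{"slide":[[-0.001,0.0005,0],[0,0,0.0015],[0,0,0],[0,0,0]],"twist":[0,0,0,0]}' |sed -n '2p;4p'
python3 -m creep '{"slide":[[0,0,0.001],[0,0,0.001],[0,0,0],[0,0,0]],"twist":[0,0,0,0]}' |sed -n '2p;4p'
python3 -m creep '{"slide":[[0,0,0.001],[0,0,0],[0,0,0]],"twist":[0,0,0]}' |sed -n '2p;4p'
```

```text
position: [0.5621, 0.1836, 0.0386]
ft_force: [-1.3, -1.7, 4.6]
position: [0.5622, 0.1835, 0.0385]
ft_force: [-9.2, -5.5, 25.8]
position: [0.5622, 0.1835, 0.0384]
ft_force: [-14.8, -6.3, 36.1]
```

```bash
python3 -m creep '{"slide":[[0,0,-0.0015],[0,0,0],[0,0,0]],"twist":[0,0,0]}' |sed -n '2p;4p'
python3 -m creep '{"slide":[[0,0,0],[0,0,0],[0,0,0],[0,0,0]],"twist":[0,0,0,0]}' 55 |sed -n '2p;4,5p'
python3 -m creep '{"slide":[[0,0,-0.01],[0,0,-0.03],[0,0,-0.04],[0,0,-0.03],[0,0,-0.03],[0,0,0],[0,0,0]],"twist":[0,0,0,0,0,0,0]}' |sed -n '2p;4,5p'
python3 cp2.py .5456 .183 -.012 .012 h2.png
```

```text
position: [0.5622, 0.1835, 0.0385]
ft_force: [-8.3, -4.1, 20.5]
position: [0.5623, 0.1839, 0.0366]
ft_force: [-0.2, -0.1, -0.8]
grip_width: 0.546
position: [0.5622, 0.1839, 0.1766]
ft_force: [-0.3, -1.0, 0.3]
grip_width: 0.553
```

View pics/h2.png

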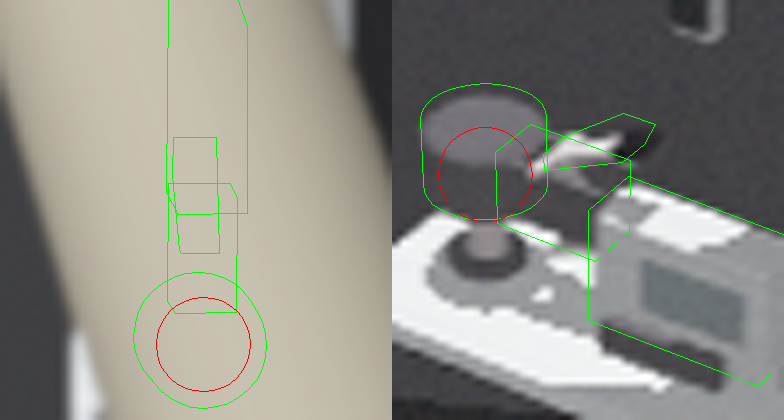

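The socket sits over the ball in the scene view, with the foot between the cheeks and the lever still raised at about (620,140). Now I press the lever with closed fingers.

```bash
python3 -m creep '{"slide":[[0.02,0,0],[0.022,0,0],[0,0,0],[0,0,0],[0,0,0]],"twist":[0,0,0,0,0]}' 0 40 |sed -n '2p;4,5p'
python3 -m creep '{"slide":[[0,0,0.03],[0,0,0.03],[0,0,0.01],[0,0,0],[0,0,0]],"twist":[0,0,0,0,0]}' |sed -n '2p;4,5p'
python3 -m creep '{"slide":[[0,0,0.004],[0,0,0.004],[0,0,0.004],[0,0,0],[0,0,0]],"twist":[0,0,0,0,0]}' |sed -n '2p;4,5p'
python3 -m creep '{"slide":[[0,0,0.003],[0,0,0.003],[0,0,0.003],[0,0,0],[0,0,0]],"twist":[0,0,0,0,0]}' |sed -n '2p;4,5p'
```

```text
position: [0.521, 0.1842, 0.1766]
ft_force: [0.2, 0.1, -0.2]
grip_width: -0.002
position: [0.5212, 0.1847, 0.108]
ft_force: [0.5, -0.1, 0.6]
grip_width: 0.002
position: [0.52, 0.1844, 0.0945]
ft_force: [-0.4, -0.0, -0.2]
grip_width: -0.002
position: [0.52, 0.1844, 0.0855]
ft_force: [0.8, -0.6, 0.3]
grip_width: 0.0
```

```bash
python3 -m creep '{"slide":[[0,0,0.002],[0,0,0.002],[0,0,0],[0,0,0]],"twist":[0,0,0,0]}' |sed -n '2p;4,5p'
python3 - <<'E'
from h import *
im,d,p=snap('scene');b=proj([.5,.18,.09],p).astype(int)
cv2.imwrite('pics/lv.png',cv2.resize(im[b[1]-40:b[1]+40,b[0]-45:b[0]+45],None,fx=7,fy=7,interpolation=cv2.INTER_CUBIC))
E
```

```text
position: [0.5205, 0.1845, 0.0823]
ft_force: [-1.9, -0.6, 6.9]
grip_width: 0.004
```

View pics/lv.png

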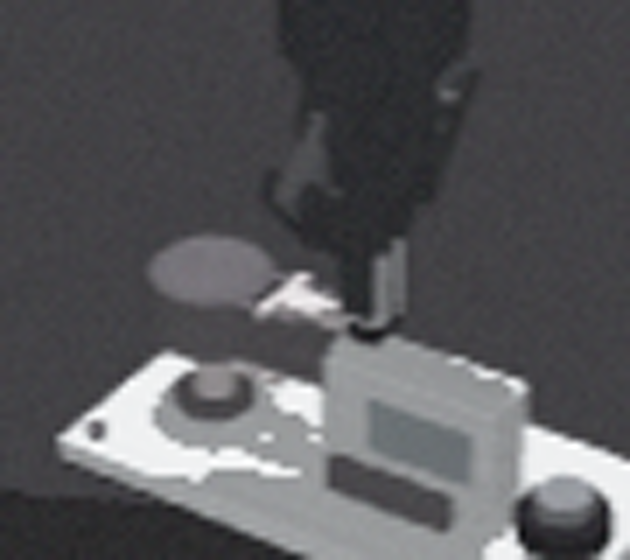

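The fingertips are on the pad at about (370,325) and the lever is nearly flat. A little more push will bottom it out, then I back off.

```bash
python3 -m creep '{"slide":[[0,0,0.001],[0,0,0.0005],[0,0,0],[0,0,0]],"twist":[0,0,0,0]}' |sed -n '2p;4,5p'
python3 -m creep '{"slide":[[0,0,-0.01],[0,0,-0.02],[0,0,-0.03],[-0.02,0,-0.02],[-0.03,0,0],[-0.03,0,0],[0,0,0],[0,0,0]],"twist":[0,0,0,0,0,0,0,0]}' |sed -n '2p;4,5p'
python3 - <<'E'
from h import *
c,s=np.cos(-.012),np.sin(-.012);x,y=.5206+.094*c,.1833+.094*s;print('button',x,y)
im,d,p=snap('scene');b=proj([.5,.18,.09],p).astype(int)
a=cv2.resize(im[b[1]-40:b[1]+40,b[0]-45:b[0]+45],None,fx=7,fy=7,interpolation=cv2.INTER_CUBIC)
for q in([x,y,.033],[.5456-.025,.183,.0825],[.5456-.033,.183,.103]):
    u=((proj(q,p)-b+[45,40]+.5)*7).astype(int);cv2.drawMarker(a,tuple(map(int,u)),(0,0,255),0,14,1)
cv2.imwrite('pics/lv2.png',a)
z=np.load('top1.npz');pt=manip.camera_params('top');W=world(z['d'],pt);u=proj([x,y,.033],pt).astype(int);print(u,np.median(W[u[1]-2:u[1]+3,u[0]-2:u[0]+3,2]))
E
python3 plan.py .6146 .1822 .045 89.3
```

```text
position: [0.5206, 0.1846, 0.0818]
ft_force: [-7.1, -2.8, 17.7]
grip_width: 0.0
position: [0.5998, 0.1835, 0.16]
ft_force: [-0.6, -0.2, 0.2]
grip_width: -0.0
button 0.6145932320812155 0.18217202707180508
[280 175] 0.03334116210301266
t 50.88 pos [0.5996 0.1836 0.1601] psi 89.30 tilt 0.001 j7 1.28 F [-0.   0.2  0.3] w 0.000 g 0.0
-> cur axes x -15.0 y -1.3 | after twist:  x -15.0 y -1.3 | z(tool) 115.1 twist 0.0
```

View pics/lv2.png

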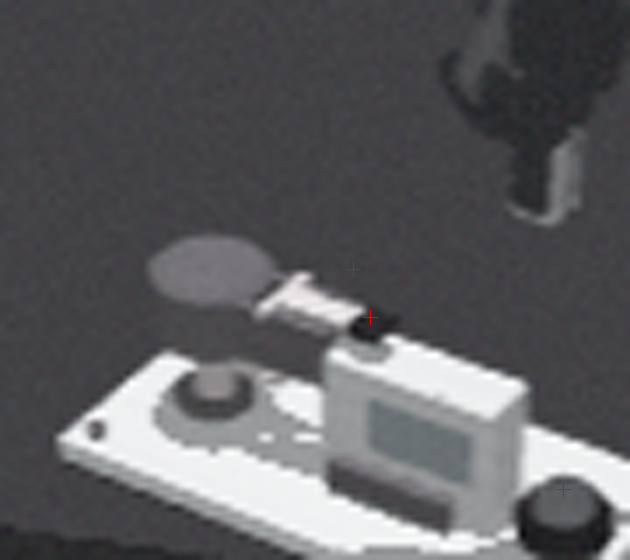

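The lever pad is at the pressed-down mark (370,318), so the coupler is latched. I check the tray numerically and move above the button at (562,488).

```bash
python3 - <<'E'
from h import *
for k in('disc','block'): MOD[k]=[P+[0,0,.005] for P in MOD[k]]
V=[snap(n) for n in('top','scene')]
for n,x,y in(('disc',.6484,-.0162),('disc',.5787,-.0228),('block',.5156,-.099),('block',.5853,-.0924),('block',.655,-.0859)):
  for i in(0,1):
    q,f=fit(n,[x,y,.094],[(V[i][0],V[i][2])],10,170,225)
    print(n,i,((q[:2]-[x,y])*1000).round(1),'yaw-tray %.1f'%np.degrees(q[2]-.0937),round(f,2))
E
python3 -m creep '{"slide":[[-0.015,-0.0015,0.03],[0,0,0.04],[0,0,0.03],[0,0,0.01],[0,0,0],[0,0,0]],"twist":[0,0,0,0,0,0]}' |sed -n '2p;4,5p'
```

```text
disc 0 [-1.4  1.4] yaw-tray 2.4 0.43
disc 1 [-2.9  4.3] yaw-tray 8.6 1.02
disc 0 [-2.  1.] yaw-tray 4.3 0.34
disc 1 [-15.5  20.1] yaw-tray -9.0 0.59
block 0 [-0.1  0.7] yaw-tray 6.0 0.36
block 1 [-17.7  19.7] yaw-tray 33.8 0.65
block 0 [-1.8 -0. ] yaw-tray -14.7 0.43
block 1 [-14.7  17.7] yaw-tray 1.5 0.61
block 0 [-1.1  0.5] yaw-tray -7.8 0.45
block 1 [-13.6  19. ] yaw-tray 27.2 0.47
position: [0.6163, 0.1821, 0.0519]
ft_force: [-0.7, -0.6, 0.3]
grip_width: -0.002
```

```bash
python3 -m creep '{"slide":[[0.001,0,0.01],[0,0,0.007],[0,0,0],[0,0,0]],"twist":[0,0,0,0]}' |sed -n '2p;4,5p'
python3 -m creep '{"slide":[[0,0,0.004],[0,0,0.003],[0,0,0.0015],[0,0,0],[0,0,0]],"twist":[0,0,0,0,0]}' |sed -n '2p;4,5p'
```

```text
position: [0.6142, 0.1818, 0.0334]
ft_force: [-2.2, -0.8, 1.8]
grip_width: -0.007
position: [0.6148, 0.182, 0.0277]
ft_force: [-13.3, -3.4, 29.4]
grip_width: -0.003
```

Button bottomed out: it went down about 6 mm, ending at 29 N. Now I retreat and take a last look.

```bash
python3 -m creep '{"slide":[[0,0,-0.01],[0,0,-0.03],[0,0,-0.04],[0,0,-0.05],[0,0.04,0],[0,0.04,0],[0,0,0],[0,0,0]],"twist":[0,0,0,0,0,0,0,0]}' |sed -n '2p;4,5p'
python3 - <<'E'
from h import *
im,d,p=snap('scene');im2,d2,p2=snap('top')
b=proj([.55,.05,.03],p).astype(int);a=cv2.resize(im[b[1]-65:b[1]+65,b[0]-70:b[0]+70],(480,446),interpolation=cv2.INTER_CUBIC)
q=proj([.582,-.0576,.01],p2).astype(int);t=cv2.resize(im2[q[1]-45:q[1]+45,q[0]-32:q[0]+32],(317,446),interpolation=cv2.INTER_CUBIC)
cv2.imwrite('pics/fin.png',np.hstack([a,t]))
W=world(d2,p2);u=proj([.6146,.1822,.033],p2).astype(int);print(np.median(W[u[1]-1:u[1]+2,u[0]-1:u[0]+2,2]))
E
```

```text
position: [0.6156, 0.2609, 0.1543]
ft_force: [-0.6, -0.3, -0.4]
grip_width: 0.001
0.03508340823615964
```

View pics/fin.png

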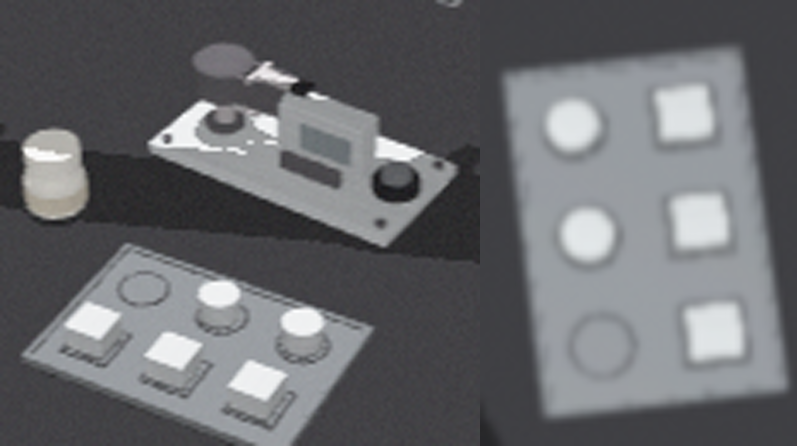

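The specimens are in their outlines, the lever is down, the button is out again and the arm is clear.

```bash
python3 -c "
from workcell import manip
print(manip.hand_in())"
```

```text
the job is handed in; nothing more can be done
None
```

I finished all the steps and handed the job in, but the hand-in gave no verdict: five specimens are in their outlines, the coupler is seated and latched, the start button was pressed last and came back out, and I left the jar and mug alone.

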